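# Press the cover rivets home in cross order

### The job

One green housing still has its four white cover rivet pins standing up: press each pin fully home with a fingertip, gently, in cross order so that the cover seats evenly - first the pin beside the square lock recess, then the one diagonally opposite it, then the other pin at the same short end as the first, and last the one diagonally opposite that. Only press: do not lift, tip or shift the housing, leave everything else where it stands (also the brass thumb screw on the cover), and finish with the hand clear.

Things in the scene. Friction and masses are not known exactly. Their poses are not given: they have to be found in the camera images.
- unit: The housing to be closed: a dark green painted housing, an eight-sided block 170 mm long (its x), 120 mm wide (its y), the four upright corners cut off by 28 mm, cover face 80 mm above the bench, 0.6 to 1.1 kg, standing loose on the bench, the only one whose pins stand up from its cover; on the left or right place in front of the robot, turned any way. Origin at the centre of its underside; z up
- recess (a point): Centre of the square lock recess in that cover, at cover height: 24 mm square, 6 mm deep with a slotted steel lock screw in it, off centre (housing x +24, y +34 mm), nearest to one pin
- pin1 (a joint): Push-in rivet pin beside the square lock recess (housing x +56, y +36 mm), of the housing to be closed. Value in m: 0 = standing fully up, 0.008 = fully home (head resting on its rubber washer); it starts between 0 and 0.0015. It slides straight down against a steady 3.5 N or so, stays where it is left, and stops at 0.008, where the washer under the head gives up to 2 mm more (under 6 to 18 N) and springs back
- pin1_top (a point): Centre of the top of the pin beside the square lock recess (housing x +56, y +36 mm); goes down with it. White nylon head 12 mm across, 3 mm thick, on a thin shank over a fixed collar (20 mm across, 2.5 mm thick) with a black rubber washer (14 mm across, 2 mm thick). Top 95.5 mm above the bench fully up, 87.5 mm fully home. All pins look alike
- pin2 (a joint): Push-in rivet pin diagonally opposite the recess pin (housing x -56, y -36 mm), of the housing to be closed. Value in m: 0 = standing fully up, 0.008 = fully home (head resting on its rubber washer); it starts between 0 and 0.0015. It slides straight down against a steady 3.5 N or so, stays where it is left, and stops at 0.008, where the washer under the head gives up to 2 mm more (under 6 to 18 N) and springs back
- pin2_top (a point): Centre of the top of the pin diagonally opposite the recess pin (housing x -56, y -36 mm); goes down with it. White nylon head 12 mm across, 3 mm thick, on a thin shank over a fixed collar (20 mm across, 2.5 mm thick) with a black rubber washer (14 mm across, 2 mm thick). Top 95.5 mm above the bench fully up, 87.5 mm fully home. All pins look alike
- pin3 (a joint): Push-in rivet pin at the same short end as the recess pin, on the other long side (housing x +56, y -36 mm), of the housing to be closed. Value in m: 0 = standing fully up, 0.008 = fully home (head resting on its rubber washer); it starts between 0 and 0.0015. It slides straight down against a steady 3.5 N or so, stays where it is left, and stops at 0.008, where the washer under the head gives up to 2 mm more (under 6 to 18 N) and springs back
- pin3_top (a point): Centre of the top of the pin at the same short end as the recess pin, on the other long side (housing x +56, y -36 mm); goes down with it. White nylon head 12 mm across, 3 mm thick, on a thin shank over a fixed collar (20 mm across, 2.5 mm thick) with a black rubber washer (14 mm across, 2 mm thick). Top 95.5 mm above the bench fully up, 87.5 mm fully home. All pins look alike
- pin4 (a joint): Push-in rivet pin diagonally opposite that one, on the recess's long side (housing x -56, y +36 mm), of the housing to be closed. Value in m: 0 = standing fully up, 0.008 = fully home (head resting on its rubber washer); it starts between 0 and 0.0015. It slides straight down against a steady 3.5 N or so, stays where it is left, and stops at 0.008, where the washer under the head gives up to 2 mm more (under 6 to 18 N) and springs back
- pin4_top (a point): Centre of the top of the pin diagonally opposite that one, on the recess's long side (housing x -56, y +36 mm); goes down with it. White nylon head 12 mm across, 3 mm thick, on a thin shank over a fixed collar (20 mm across, 2.5 mm thick) with a black rubber washer (14 mm across, 2 mm thick). Top 95.5 mm above the bench fully up, 87.5 mm fully home. All pins look alike
- done1: Finished housing, a bystander: a dark green painted housing, an eight-sided block 170 mm long (its x), 120 mm wide (its y), the four upright corners cut off by 28 mm, cover face 80 mm above the bench, its four pins already home; on the other place in front of the robot, turned any way. Origin at the centre of its underside
- done2: Second finished housing, same shape, a bystander on the far left. Origin at the centre of its underside
- thumb_screw: Loose brass thumb screw, a bystander standing head down on the middle of the open housing's cover: head 22 mm across, 35 mm tall (top 115 mm above the bench). Origin at the centre of its underside
- screwdriver: Screwdriver, black handle, 190 mm long, a bystander lying between the two places. Origin under its middle
- rivet_cup: Clear round cup with spare rivets, 68 mm across, 45 mm tall, a bystander near the robot. Origin at the centre of its underside
- tape_roll: Roll of clear tape lying flat, 90 mm across, 24 mm tall, a bystander beyond the housings. Origin at the centre of its underside
- cleaner: White bottle, 52 mm across, 110 mm tall, a bystander on the right. Origin at the centre of its underside
Mind the look-alikes: they are no part of the job. What is shaped like the unit but blue or pink is not meant.

How it is judged:
By the outcome, as a careful person would: the job done as asked, in the order asked, and still so for the second after the job is handed in, with the robot touching nothing.
It also fails if it takes over 48 s, if anything falls off the work surface, if the arm or the gripper's body presses on something with over 40 N, if the wrist force passes 120 N, or if a joint passes its speed limit or range.

### The arm

A 7-joint arm with a two-finger parallel gripper is mounted at the origin on the work surface. World frame = base frame: x ahead of the robot, y to its left, z up, the work surface at z = 0. Lengths are in mm, angles in rad, forces in N, time in s.
With the tool pointing down it reaches from about 425 to 950 mm from the base axis. Payload 16.7 kg.
Tool frame: the origin (TCP) lies between the finger pads; the fingertips stand tip_reach ahead of it and the grasp point (between the pads) lies 2 mm behind it (tip_reach is the distance from the TCP to the fingertips, in mm); z points along the fingers, x is the direction in which the jaws open and shut, and the axes are right-handed (so a half turn about z gives the same grasp; the last joint's range is limited). The gripper opens to 94 mm and grips with 3 to 60 N. Pads are 16 mm wide; open, the fingers measure 119 mm over their backs; the gripper's body (75 mm by 177 mm) begins 78 mm behind the grasp point.
Start: joints at [-1.264, 0.426, 0.074, 1.606, -0.034, 1.111, -0.067], TCP at [297.121, 606.049, 222.467] pointing down, gripper open.
Joint ranges: [-2.85, 2.85], [-0.5, 2.14], [-1.23, 1.37], [0.21, 2.46], [-1.02, 4.16], [0.16, 2.05], [-2.73, 2.73]. Speed limits (rad/s): [1.89, 1.89, 2.39, 2.39, 3.01, 3.01, 3.01].

### API

Orientations are given as a 3x3 rotation matrix whose columns are the frame's x, y, z axes.
In Python, from rig import observe, get_image, camera_params, finish_job, tip_reach gives the robot as it stands. The module is installed in compiled form; this text tells all that it offers.
- The arm moves only by the shell command python3 -m jog 'ROWS'. ROWS is JSON, a list of rows, each a list of 5 numbers: the shift along the tool's x, y, z in m, then the turn about the tool's z in degrees, then the opening, from -1 (shut) to 1 (fully open), so that 0 is half open. In form: [[x, y, z, twist, fingers], ...]. A call has 1 to 12 rows; each row shifts and turns the commanded pose from where the row before left it, along the tool's axes as they then stand; what a row does not reach is not made up. A row lasts 1/8 s, in which the tool goes at most 62.5 mm and 10.7 degrees, less where a joint would pass 70% of its speed; a pose out of reach is approached as far as the arm can. A call with a gripper value outside its range is refused whole. The fingers move at their own pace and stop on an object; the grip force is fixed at half the most. Time passes only in rows, so rows that do not move let the fingers close. It gives the time, the measured TCP pose, the force and the opening at its end, in the units of the state.
- observe(): the state, without advancing time (a new reading comes with each control period).
- get_image(name): name is "scene" or "top"; returns the picture (480x640x3 uint8, red, green, blue); there is no depth.
- camera_params(name): a dict with "intrinsics" (3x3 intrinsics, pixels), "D" ([k1, k2, p1, p2, k3] as OpenCV has them; the pictures are not rectified), "rvec" (rotation vector, rad) and "tvec" (3), from world to camera coordinates, as OpenCV has them. Camera axes: x right, y down, z forward; pixel columns grow to the right and rows downward; lengths in mm; the calibration is good to about 2 mm. A picture is of the moment at which its call begins. camera_params takes no time and is no camera call.
- finish_job(): hands the job in, once; it reports no verdict.
The state is a dict: "t": time; "joint_positions": joint angles; "dq": joint speeds; "effort": joint torques, N m; "tool_pos": TCP position; "tcp_rot": TCP orientation; "force": force on the tool from outside, world axes, zero at the start; "moment": the same for the moment, N m; "grip_width": finger opening in mm.
Only numpy, scipy, OpenCV 4.12 (cv2) and the standard library are available. Lean on these libraries where they do the work, as an engineer would, in place of code of your own. Each camera call takes 0.05 s, during which the arm holds its last target.

## Working session

There is one attempt and no reset: what is moved stays moved. The work goes in short steps, Python scripts to look and compute and a shell command to move; the robot and the scene stay as the last step left them, time stands still between calls to the robot, and variables do not carry over. Pictures are saved under pics/ and viewed, and the job is handed in when it is done.

```bash
mkdir -p pics
python3 - <<'E'
from rig import *
import cv2,numpy as np
s=observe();print(s['t'],s['tool_pos'],np.round(s['tcp_rot'],3).tolist(),s['force'],s['grip_width'],tip_reach if not callable(tip_reach) else tip_reach())
for n in("scene","top"):
    cv2.imwrite(f"pics/{n}0.png",get_image(n)[:,:,::-1]);print(camera_params(n))
E
```

```text
0.0 [296.92662227 605.69541937 221.784941  ] [[0.44, 0.898, -0.001], [0.898, -0.44, -0.001], [-0.001, 0.0, -1.0]] [ 0.76284444 -0.17207809 -0.34275762] 93.72648295747025 17.0
{'intrinsics': array([[585.47949703,   0.        , 318.06965194],
       [  0.        , 585.47949703, 243.94567354],
       [  0.        ,   0.        ,   1.        ]]), 'D': array([-0.04681872,  0.        ,  0.        ,  0.        ,  0.        ]), 'rvec': array([ 2.12455366,  1.47098099, -0.47419533]), 'tvec': array([-215.40804837, -299.53055796, 1437.82491865])}
{'intrinsics': array([[536.99434791,   0.        , 320.00937087],
       [  0.        , 536.99434791, 227.07460909],
       [  0.        ,   0.        ,   1.        ]]), 'D': array([-0.01662752,  0.        ,  0.        ,  0.        ,  0.        ]), 'rvec': array([ 2.17783159, -2.20781746,  0.05224052]), 'tvec': array([  57.59522066,  467.381093  , 1289.30910407])}
```

View pics/scene0.png

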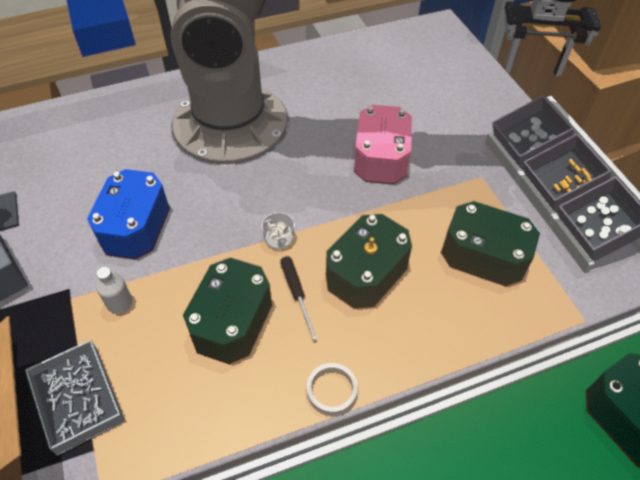

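View pics/top0.png

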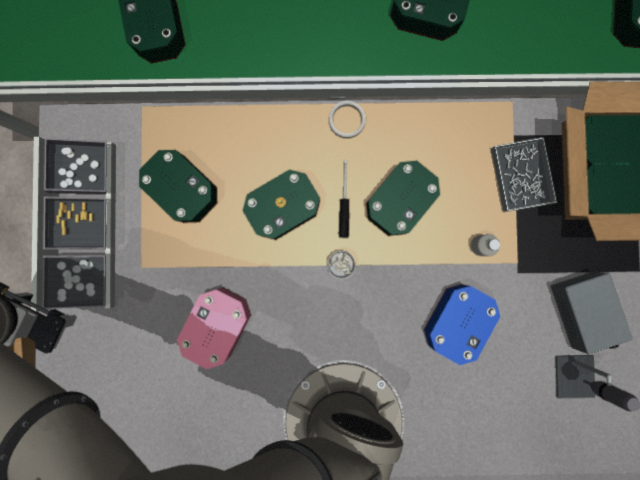

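The scene has three green housings. In the top picture they are at (282,204), (403,198) and (178,186). The one at (282,204) carries the brass screw, so it should be the unit. I'll enlarge it to confirm that its pins stand up.

Run:
```python
import cv2,numpy as np
t=cv2.imread("pics/top0.png");s=cv2.imread("pics/scene0.png")
cv2.imwrite("pics/ct.png",cv2.resize(t[160:250,232:332],None,fx=8,fy=8,interpolation=cv2.INTER_CUBIC)[:600])
cv2.imwrite("pics/ct.png",cv2.resize(t[162:247,232:332],None,fx=7,fy=7,interpolation=cv2.INTER_CUBIC))
cv2.imwrite("pics/cs.png",cv2.resize(s[200:320,180:420],None,fx=3.3,fy=3.3,interpolation=cv2.INTER_CUBIC))
cv2.imwrite("pics/cs2.png",cv2.resize(s[208:308,318:418],None,fx=6,fy=6,interpolation=cv2.INTER_CUBIC))
```

```text
(no output)
```

View pics/ct.png

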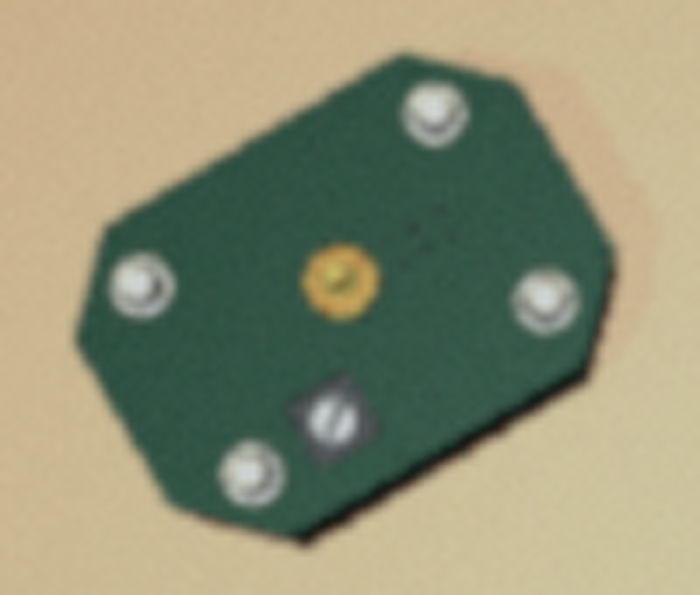

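View pics/cs.png

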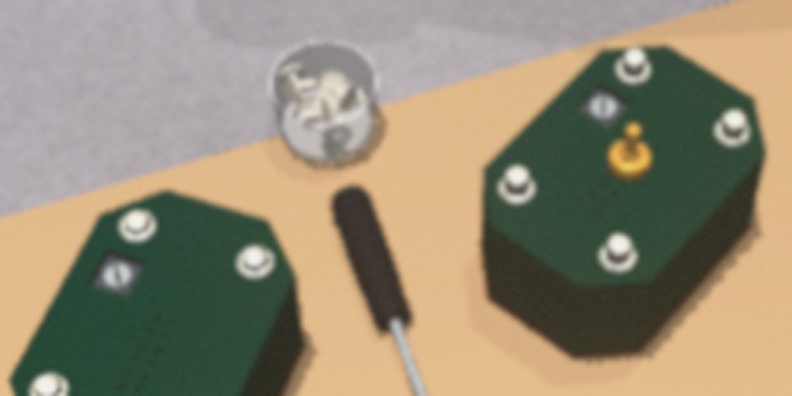

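View pics/cs2.png

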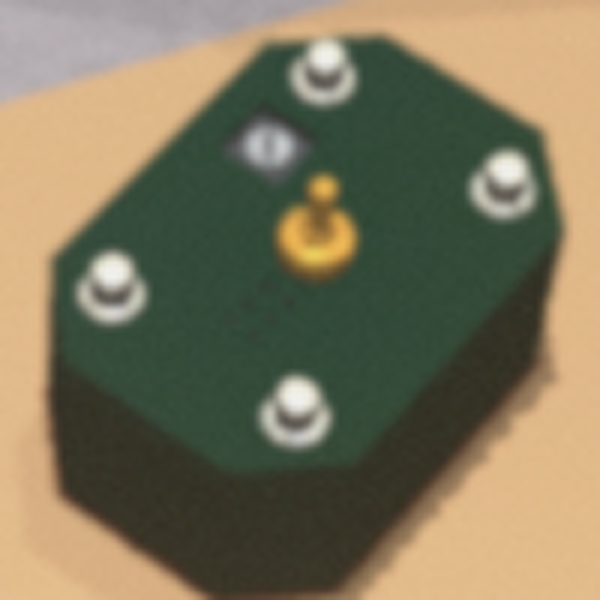

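The picture confirms the unit: it has the brass screw, and dark gaps show under all four white heads. The housing at (403,198) has its pins home. In crop ct, pin1 is at (250,470) beside the recess (335,418), pin2 at (434,108), pin3 at (141,285) and pin4 at (546,298). Next I'll fit the pose from both cameras.

```bash
cat > h.py <<'E'
import numpy as np,cv2
from rig import *
from scipy.optimize import least_squares
L=np.array([[56,36],[-56,-36],[56,-36],[-56,36]],float)
def proj(n,P):
    c=camera_params(n);return cv2.projectPoints(np.float64(P),c['rvec'],c['tvec'],c['intrinsics'],c['D'])[0][:,0]
def W(p,z,l=L):
    c,s=np.cos(p[2]),np.sin(p[2]);xy=l@np.array([[c,s],[-s,c]])+p[:2];return np.c_[xy,np.full(len(l),z)]
E
python3 - <<'E'
from h import *
un=lambda a,k,ox,oy:(np.array(a,float)+.5)/k-.5+[ox,oy]
tc=un([(252,474),(435,114),(142,287),(546,301)],7,232,162)
th=un([(249,468),(434,106),(140,283),(545,296)],7,232,162)
sc=un([(323,77),(295,415),(503,190),(111,292)],6,318,208)
sh=un([(325,58),(296,397),(508,170),(113,272)],6,318,208)
def fit(sets):
    f=lambda p:np.concatenate([(proj(n,W(p,z))-o).ravel() for n,o,z in sets])
    r=least_squares(f,[640,80,2.1]);return r.x,np.sqrt(np.mean(r.fun**2))
A=('top',tc,82.5);B=('top',th,95);C=('scene',sc,82.5);D=('scene',sh,95)
for S in ([A],[B],[C],[D],[A,B,C,D]):
    p,e=fit(S);print(np.round(p,3),round(e,2))
np.save('pose.npy',p)
Wp=W(p,95);s=observe();print(np.round(Wp,1))
print('yaw deg',np.degrees(p[2]))
E
```

```text
[519.897 140.589   2.092] 0.06
[520.569 140.178   2.092] 0.24
[519.91  138.012   2.09 ] 0.08
[521.22  137.312   2.089] 0.17
[520.28  138.846   2.09 ] 0.51
[[461.2 169.6  95. ]
 [579.3 108.1  95. ]
 [523.7 205.3  95. ]
 [516.8  72.4  95. ]]
yaw deg 119.77673895858446
```

```bash
python3 -m jog '[[-0.0266,0.0283,0,0,-1],[-0.0266,0.0283,0,0,-1],[-0.0266,0.0283,0,0,-1],[-0.0266,0.0283,0,0,-1],[-0.0266,0.0283,0,0,-1],[-0.0266,0.0283,0,0,-1],[-0.0266,0.0283,0,0,-1],[-0.0266,0.0283,0,0,-1],[-0.0266,0.0283,0,0,-1],[-0.0266,0.0283,0,0,-1],[-0.0266,0.0283,0,0,-1],[-0.0266,0.0283,0,0,-1]]'
cat >> h.py <<'E'
def go(k,ztip=None):
    s=observe();p=np.load('pose.npy');R=s['tcp_rot']
    t=W(p,0)[k];d=np.array([t[0]-s['tool_pos'][0],t[1]-s['tool_pos'][1],0])
    print('t',round(s['t'],2),'pos',np.round(s['tool_pos'],1),'tip z',round(s['tool_pos'][2]-17,1),'F',np.round(s['force'],1),'w',round(s['grip_width'],1),'to pin%d tool xy mm'%(k+1),np.round(R.T@d,1)[:2],'zaxis',np.round(R[:,2],3))
E
python3 -c "
from h import *
go(0)"
```

```text
t: 1.6
tool_pos: [461.7, 168.7, 222.4]
tcp_rot: [[0.44, 0.898, -0.0], [0.898, -0.44, -0.0], [-0.0, -0.0, -1.0]]
force: [0.8, 1.1, -0.9]
grip_width: 0.5
t 1.6 pos [461.7 168.7 222.4] tip z 205.4 F [ 0.8  1.1 -0.9] w 0.5 to pin1 tool xy mm [ 0.6 -0.8] zaxis [-0. -0. -1.]
```

```bash
python3 -m jog '[[0.0006,-0.0008,0.03,0,-1],[0,0,0.03,0,-1],[0,0,0.025,0,-1],[0,0,0.012,0,-1],[0,0,0,0,-1],[0,0,0,0,-1]]'
python3 - <<'E'
from h import *
go(0)
s=get_image("scene");t=get_image("top")
a=cv2.resize(s[150:300,300:440],None,fx=4,fy=4,interpolation=cv2.INTER_CUBIC)
b=cv2.resize(t[162:247,232:332],None,fx=2.4,fy=2.4)
b=cv2.copyMakeBorder(b,0,600-b.shape[0],0,0,cv2.BORDER_CONSTANT)
cv2.imwrite("pics/a1.png",np.hstack([a,b])[:,:800,::-1])
E
```

```text
t: 2.35
tool_pos: [461.5, 171.0, 126.2]
tcp_rot: [[0.44, 0.898, 0.001], [0.898, -0.44, 0.0], [0.001, 0.0, -1.0]]
force: [-0.1, -0.1, 0.4]
grip_width: 0.5
t 2.35 pos [461.5 171.  126.2] tip z 109.2 F [-0.1 -0.1  0.4] w 0.5 to pin1 tool xy mm [-1.4  0.4] zaxis [ 0.001  0.    -1.   ]
```

View pics/a1.png

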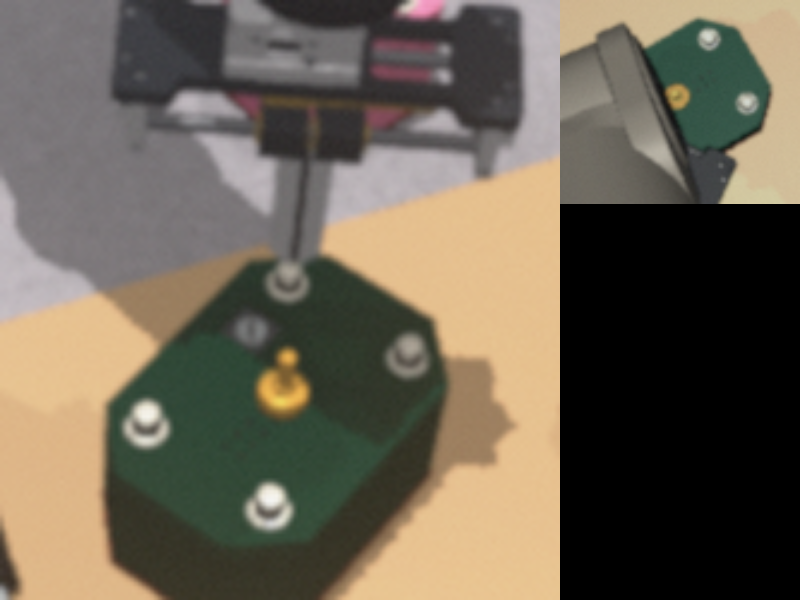

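Run:
```python
from h import *
p=np.load('pose.npy');x,y=W(p,0)[0][:2]
f=lambda P:print((( proj('scene',[P])[0]-[300,150]+.5)*4-.5).round(1))
f([461.5,170,109]);f([461.5,170,169]);f([x,y,95]);f([x,y,82.5])
f([x+5,y,95]);f([x,y+5,95])
i=cv2.imread('pics/a1.png')[200:320,220:360]
cv2.imwrite('pics/a1c.png',cv2.resize(i,None,fx=5,fy=5,interpolation=cv2.INTER_CUBIC))
```

```text
[294.4 249.2]
[304.5 167.5]
[291.1 267.1]
[289.1 283. ]
[295.2 274.7]
[300.5 264.3]
```

View pics/a1c.png

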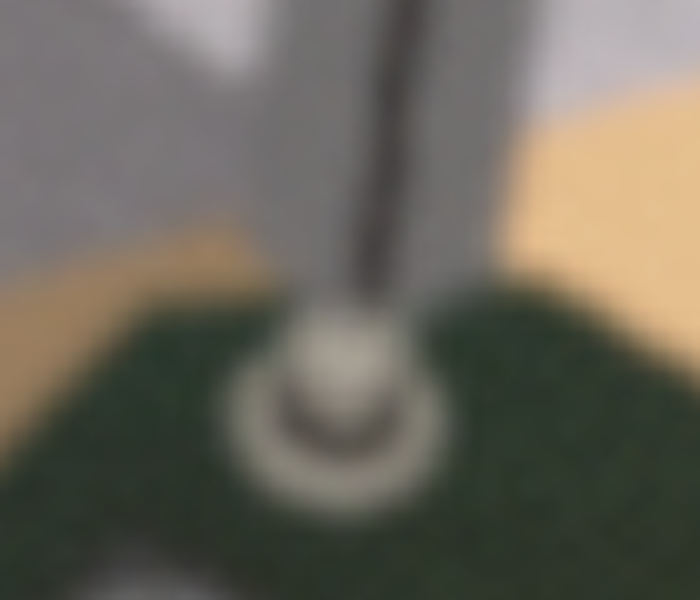

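```bash
python3 -m jog '[[-0.0015,0.0005,0.006,0,-1],[0,0,0.006,0,-1],[0,0,0.002,0,-1],[0,0,0.001,0,-1],[0,0,0,0,-1]]'; python3 -m jog '[[0,0,0.002,0,-1],[0,0,0.002,0,-1],[0,0,0,0,-1]]'
python3 -m jog '[[0,0,0,0,-1]]'
```

```text
t: 3.08
tool_pos: [460.9, 169.3, 110.4]
tcp_rot: [[0.44, 0.898, -0.0], [0.898, -0.44, -0.0], [-0.0, -0.0, -1.0]]
force: [-0.3, 0.6, 0.1]
grip_width: 0.3
t: 3.45
tool_pos: [460.9, 169.3, 106.4]
tcp_rot: [[0.44, 0.898, 0.0], [0.898, -0.44, -0.0], [0.0, 0.0, -1.0]]
force: [-0.7, 0.1, -0.2]
grip_width: 0.7
t: 3.58
tool_pos: [460.8, 169.3, 106.4]
tcp_rot: [[0.44, 0.898, -0.0], [0.898, -0.44, -0.0], [-0.0, -0.0, -1.0]]
force: [0.4, 0.0, 0.2]
grip_width: 0.6
```

```bash
python3 -m jog '[[0,0,0.001,0,-1],[0,0,0,0,-1]]'; python3 -m jog '[[0,0,0.0005,0,-1],[0,0,0,0,-1]]';python3 -c "
from h import *
go(0)
s=get_image('scene')
cv2.imwrite('pics/a2.png',cv2.resize(s[190:290,310:430],None,fx=6,fy=6,interpolation=cv2.INTER_CUBIC)[:,:,::-1])"
```

```text
t: 3.82
tool_pos: [460.8, 169.3, 105.4]
tcp_rot: [[0.44, 0.898, -0.0], [0.898, -0.44, -0.0], [-0.0, -0.0, -1.0]]
force: [-0.4, -0.1, 1.3]
grip_width: 0.6
t: 4.08
tool_pos: [460.9, 169.2, 105.0]
tcp_rot: [[0.44, 0.898, -0.0], [0.898, -0.44, -0.0], [-0.0, -0.0, -1.0]]
force: [-0.3, -0.7, 2.6]
grip_width: 0.3
t 4.08 pos [460.9 169.2 105. ] tip z 88.0 F [-0.3 -0.7  2.6] w 0.3 to pin1 tool xy mm [0.4 0.2] zaxis [-0. -0. -1.]
```

View pics/a2.png

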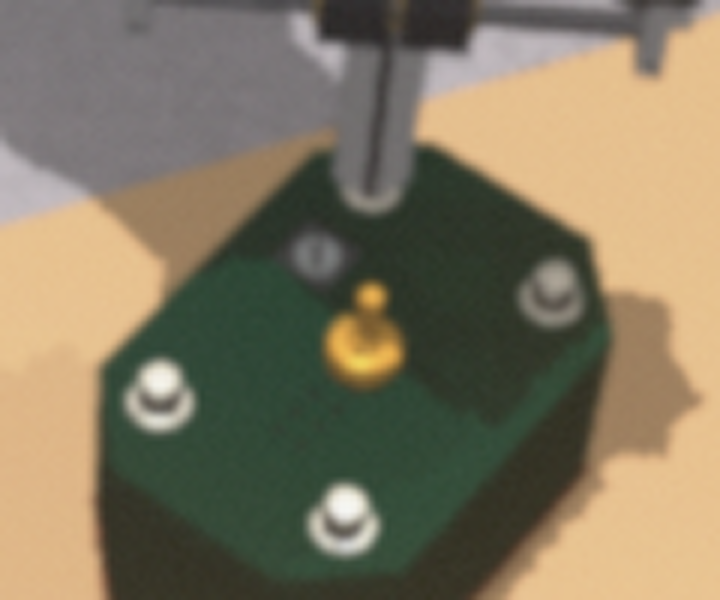

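```bash
for i in 1; do python3 -m jog '[[0,0,0.0005,0,-1],[0,0,0,0,-1]]'; python3 -m jog '[[0,0,0.0005,0,-1],[0,0,0,0,-1]]'; done | grep -E "pos|force"
```

```text
tool_pos: [460.9, 169.3, 104.6]
force: [-1.5, -0.1, 6.5]
tool_pos: [460.9, 169.3, 104.2]
force: [-2.8, -0.3, 7.6]
```

```bash
python3 -m jog '[[0,0,0.0005,0,-1],[0,0,0,0,-1]]' | grep -E "pos|force"; python3 -m jog '[[0,0,-0.002,0,-1],[0,0,-0.01,0,-1],[0,0,-0.02,0,-1],[0,0,-0.02,0,-1],[0,0,0,0,-1]]'| grep -E "pos|force"; python3 -c "
from h import *
go(1)
s=get_image('scene')
cv2.imwrite('pics/a3.png',cv2.resize(s[190:290,310:430],None,fx=6,fy=6,interpolation=cv2.INTER_CUBIC)[:,:,::-1])"
```

```text
tool_pos: [460.9, 169.3, 103.8]
force: [-3.0, -0.6, 11.2]
tool_pos: [461.6, 169.6, 156.9]
force: [-0.2, -0.0, 0.0]
t 5.5 pos [461.6 169.6 156.9] tip z 139.9 F [-0.2 -0.   0. ] w 0.5 to pin2 tool xy mm [ -3.4 132.8] zaxis [ 0.002  0.001 -1.   ]
```

View pics/a3.png

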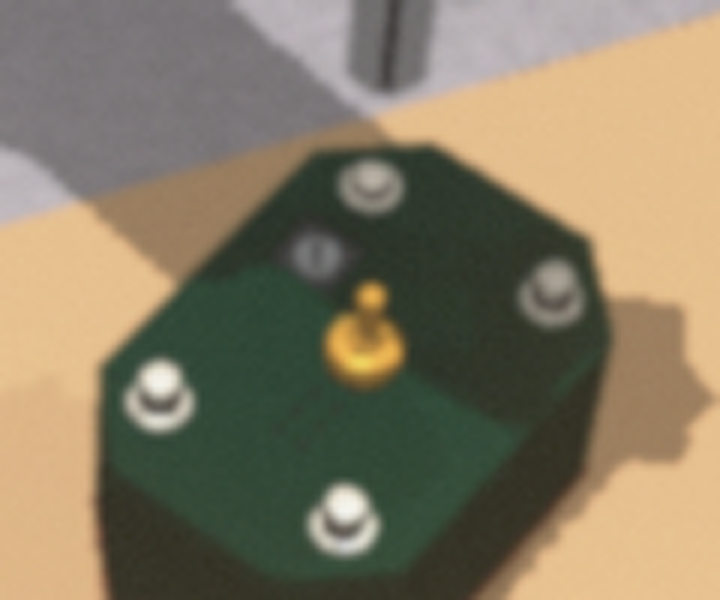

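Pin1 is home: its head at (371,180) sits low on its collar, and the housing hasn't moved. Next is pin2, and I'll pass high over the thumb screw.

```bash
python3 -m jog '[[0,0,-0.025,0,-1],[-0.0008,0.0333,0,0,-1],[-0.0008,0.0333,0,0,-1],[-0.0008,0.0333,0,0,-1],[-0.0008,0.0333,0,0,-1],[0,0,0,0,-1],[0,0,0.03,0,-1],[0,0,0.03,0,-1],[0,0,0.005,0,-1],[0,0,0,0,-1],[0,0,0,0,-1]]'| grep -E "pos|force"; python3 -c "
from h import *
go(1)
s=get_image('scene')
cv2.imwrite('pics/a4.png',cv2.resize(s[190:290,310:430],None,fx=6,fy=6,interpolation=cv2.INTER_CUBIC)[:,:,::-1])"
```

```text
tool_pos: [579.5, 108.0, 116.5]
force: [0.0, -0.4, -0.7]
t 6.92 pos [579.5 108.  116.5] tip z 99.5 F [ 0.  -0.4 -0.7] w 0.6 to pin2 tool xy mm [ 0.1 -0.2] zaxis [ 0.001  0.    -1.   ]
```

View pics/a4.png

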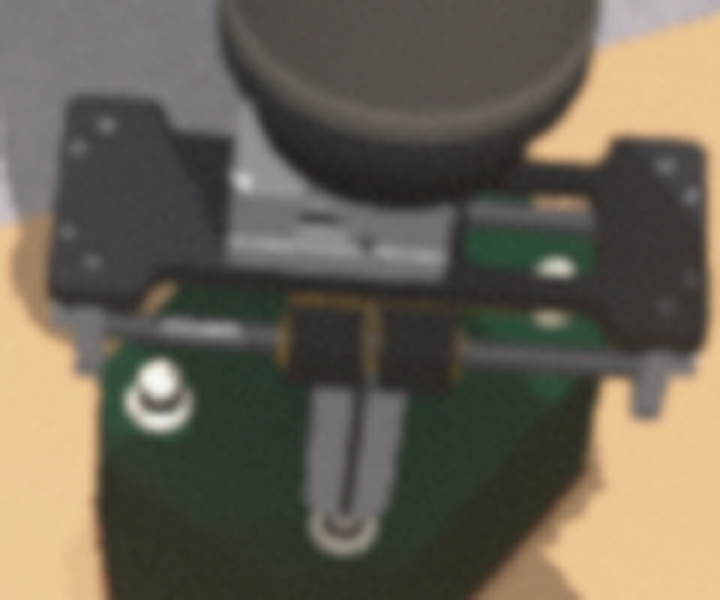

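The fingertip is centred over pin2, with its collar at (344,530).

```bash
(python3 -m jog '[[0,0,0.004,0,-1],[0,0,0.003,0,-1],[0,0,0.002,0,-1],[0,0,0.001,0,-1],[0,0,0,0,-1]]'; python3 -m jog '[[0,0,0.001,0,-1],[0,0,0,0,-1]]'; python3 -m jog '[[0,0,0.001,0,-1],[0,0,0,0,-1]]') | grep -E "pos|force"
```

```text
tool_pos: [579.1, 107.8, 105.5]
force: [1.3, 0.9, 2.6]
tool_pos: [579.1, 107.8, 104.6]
force: [0.9, 0.5, 6.2]
tool_pos: [579.2, 107.8, 103.9]
force: [-1.1, 0.7, 10.7]
```

```bash
python3 -m jog '[[0,0,0.0005,0,-1],[0,0,0,0,-1]]' | grep -E "pos|force"
```

```text
tool_pos: [579.2, 107.7, 103.5]
force: [-2.0, -0.1, 12.2]
```

```bash
python3 -m jog '[[0,0,-0.002,0,-1],[0,0,-0.01,0,-1],[0,0,-0.025,0,-1],[0,0,-0.025,0,-1],[0,0,0,0,-1],[0.0157,-0.0232,0,0,-1],[0.0157,-0.0232,0,0,-1],[0.0157,-0.0232,0,0,-1],[0.0157,-0.0232,0,0,-1],[0,0,0,0,-1],[0,0,0,0,-1]]'| grep -E "pos|force"; python3 -c "
from h import *
go(2)
s=get_image('scene')
cv2.imwrite('pics/a5.png',cv2.resize(s[190:290,310:430],None,fx=6,fy=6,interpolation=cv2.INTER_CUBIC)[:,:,::-1])"
```

```text
tool_pos: [523.3, 204.4, 164.6]
force: [0.1, -0.7, 0.7]
t 9.72 pos [523.3 204.4 164.6] tip z 147.6 F [ 0.1 -0.7  0.7] w 0.1 to pin3 tool xy mm [ 1. -0.] zaxis [-0.001 -0.001 -1.   ]
```

View pics/a5.png

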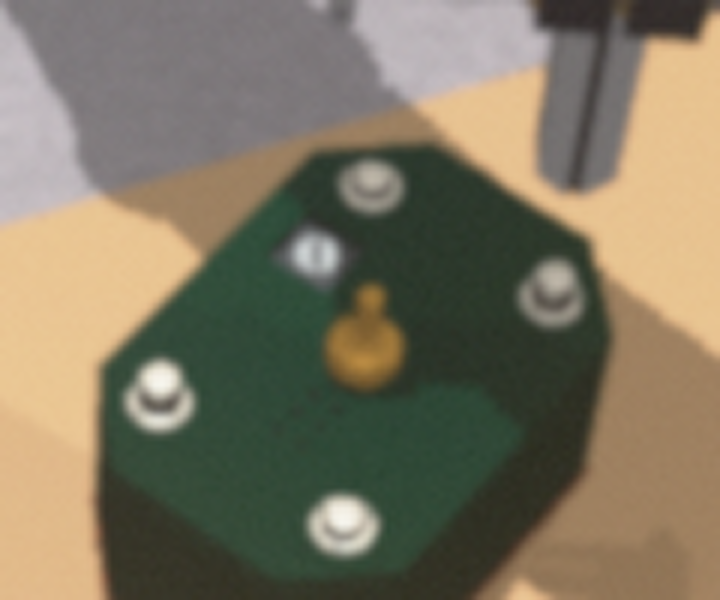

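Pin2 is home too, at (344,518), and the housing and the screw haven't moved. Next, down onto pin3.

```bash
(python3 -m jog '[[0.0005,0,0.02,0,-1],[0,0,0.02,0,-1],[0,0,0.008,0,-1],[0,0,0,0,-1],[0,0,0.004,0,-1],[0,0,0.003,0,-1],[0,0,0.002,0,-1],[0,0,0.001,0,-1],[0,0,0,0,-1]]'; python3 -m jog '[[0,0,0.001,0,-1],[0,0,0.001,0,-1],[0,0,0,0,-1]]') | grep -E "pos|force"
```

```text
tool_pos: [523.8, 205.5, 107.1]
force: [1.4, -0.7, 1.2]
tool_pos: [523.6, 205.5, 104.9]
force: [2.3, 0.6, 2.1]
```

```bash
python3 -m jog '[[0,0,0.0005,0,-1],[0,0,0,0,-1]]' | grep -E "pos|force"
```

```text
tool_pos: [523.6, 205.5, 104.6]
force: [0.7, 0.8, 6.0]
```

```bash
python3 -m jog '[[0,0,0.0005,0,-1],[0,0,0,0,-1]]' | grep -E "pos|force"; python3 -m jog '[[0,0,0.0005,0,-1],[0,0,0,0,-1]]' | grep -E "pos|force"
```

```text
tool_pos: [523.7, 205.5, 104.2]
force: [0.1, -0.5, 7.8]
tool_pos: [523.7, 205.5, 103.9]
force: [-0.4, -0.2, 9.8]
```

```bash
python3 -m jog '[[0,0,0.0004,0,-1],[0,0,0,0,-1]]' | grep -E "pos|force"; python3 -m jog '[[0,0,-0.002,0,-1],[0,0,-0.01,0,-1],[0,0,-0.025,0,-1],[0,0,-0.025,0,-1],[0,0,-0.02,0,-1],[0,0,0,0,-1],[-0.0306,0.0131,0,0,-1],[-0.0306,0.0131,0,0,-1],[-0.0306,0.0131,0,0,-1],[-0.0306,0.0131,0,0,-1],[0,0,0,0,-1],[0,0,0,0,-1]]'| grep -E "pos|force"; python3 -c "
from h import *
go(3)
s=get_image('scene')
cv2.imwrite('pics/a6.png',cv2.resize(s[190:290,310:430],None,fx=6,fy=6,interpolation=cv2.INTER_CUBIC)[:,:,::-1])"
```

```text
tool_pos: [523.7, 205.5, 103.6]
force: [-1.1, -0.9, 12.3]
tool_pos: [516.5, 73.0, 184.6]
force: [1.1, 0.3, 0.7]
t 13.78 pos [516.5  73.  184.6] tip z 167.6 F [1.1 0.3 0.7] w 0.4 to pin4 tool xy mm [-0.4  0.6] zaxis [-0.001 -0.    -1.   ]
```

View pics/a6.png

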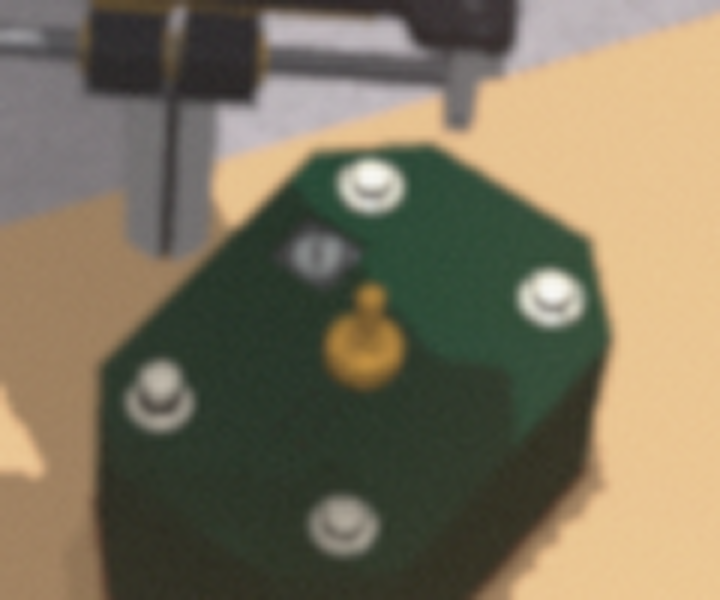

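Pin3 is home at (551,290), so only pin4 at (160,380) still stands. Cmd z is about 184.6, so I go down 78 mm in stages.

```bash
(python3 -m jog '[[-0.0003,0.0003,0.03,0,-1],[0,0,0.03,0,-1],[0,0,0.008,0,-1],[0,0,0,0,-1],[0,0,0.004,0,-1],[0,0,0.003,0,-1],[0,0,0.002,0,-1],[0,0,0.001,0,-1],[0,0,0,0,-1]]'; python3 -m jog '[[0,0,0.001,0,-1],[0,0,0.001,0,-1],[0,0,0,0,-1]]') | grep -E "pos|force"
```

```text
tool_pos: [517.2, 72.2, 107.3]
force: [1.8, 1.2, 2.8]
tool_pos: [516.8, 72.0, 105.0]
force: [1.9, 0.2, 2.5]
```

```bash
python3 -m jog '[[0,0,0.0005,0,-1],[0,0,0,0,-1]]' | grep -E "pos|force"
```

```text
tool_pos: [516.8, 72.0, 104.6]
force: [-0.2, 0.8, 7.3]
```

```bash
python3 -m jog '[[0,0,0.0005,0,-1],[0,0,0.0005,0,-1],[0,0,0,0,-1]]' | grep -E "pos|force";  python3 -m jog '[[0,0,0.0004,0,-1],[0,0,0,0,-1]]' | grep -E "pos|force"
```

```text
tool_pos: [516.9, 72.0, 103.8]
force: [-0.4, -0.6, 11.0]
tool_pos: [516.9, 72.0, 103.5]
force: [-1.2, 0.4, 13.1]
```

```bash
python3 -m jog '[[0,0,-0.002,0,-1],[0,0,-0.01,0,-1],[0,0,-0.03,0,-1],[0,0,-0.04,0,-1],[0,0,-0.04,0,-1],[0,0,-0.02,0,-1],[0,0,-0.02,0,-1],[0,0,0,0,-1],[0,0,0,0,-1]]'| grep -E "pos|force"
python3 - <<'E'
from h import *
go(3)
s=get_image('scene');t=get_image('top')
cv2.imwrite('pics/a7.png',cv2.resize(s[190:290,310:430],None,fx=6,fy=6,interpolation=cv2.INTER_CUBIC)[:,:,::-1])
cv2.imwrite('pics/t7.png',t[:,:,::-1])
d=cv2.absdiff(s[:,:,::-1],cv2.imread('pics/scene0.png')).max(2)
cv2.imwrite('pics/d7.png',d)
E
```

```text
tool_pos: [516.4, 71.9, 264.5]
force: [0.8, -0.7, -0.7]
t 17.32 pos [516.4  71.9 264.5] tip z 247.5 F [ 0.8 -0.7 -0.7] w 0.8 to pin4 tool xy mm [0.6 0.2] zaxis [-0.001 -0.    -1.   ]
```

View pics/a7.png

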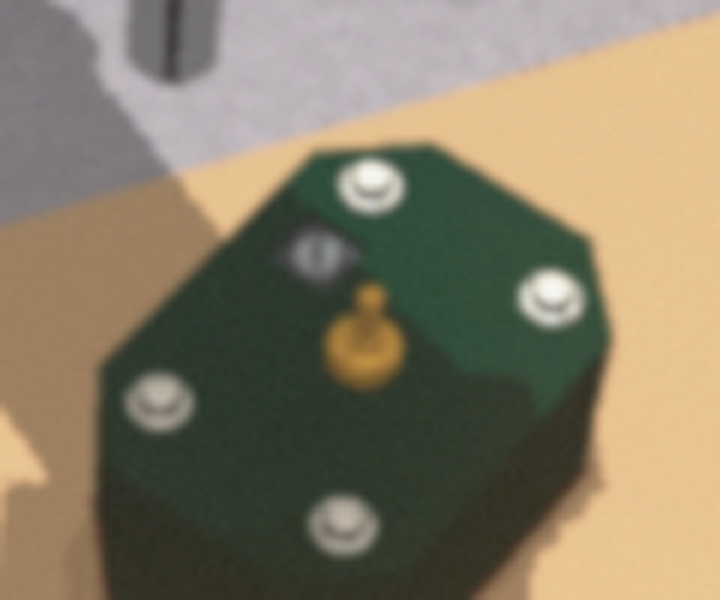

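View pics/d7.png

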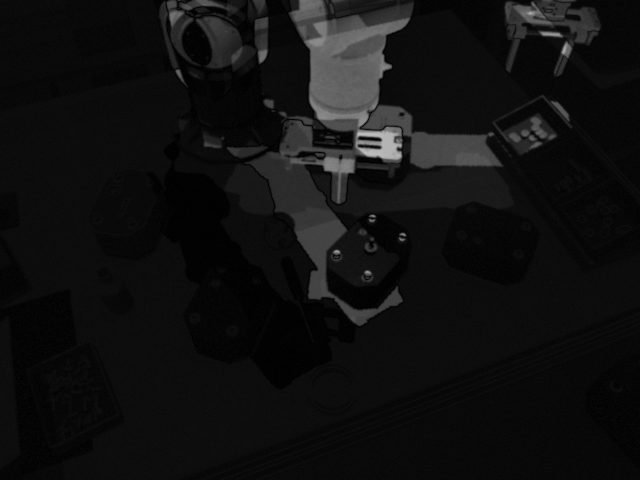

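All four heads now sit low on their washers, at (371,180), (344,518), (551,290) and (160,398). The difference picture shows changes only from the arm, its shadow and the pins.

```bash
python3 -c "
from rig import *
print(finish_job(),observe()['t'])"
```

```text
the job is handed in; nothing more can be done
the job is handed in; nothing more can be done
```

All four pins on the green housing with the brass screw look fully home, and I handed the job in. I pressed them with the closed fingertips in cross order: the recess pin, then its diagonal, then the other pin at the same short end, then that pin's diagonal.

- **Force and depth:** each pin stopped at its expected home height, with the fingertip at about 87.5 mm. I pressed on about 1 mm into the washer, to 11–13 N, and then lifted straight off.
- **Final pictures:** all four heads sit low on their washers, and the housing, thumb screw and other objects are where they started. The tip is clear at about 248 mm, and the force reads about zero. I saved a last top view but did not inspect it; I judged the result from the scene camera.
- **Disagreement:** the two cameras differed by about 2.5 mm on where the housing stands. I used the average and checked the fingertip against the pin in the scene picture before pressing pin1, which led to a 1.5 mm correction, and again over pin2.
- **Time:** the job took about 17 s of the 48 s allowed.

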